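# Fill the round bottle tub at the microscopy bench

### The arm

A 6-joint arm with a two-finger parallel gripper is mounted at the origin on the work surface. World frame = base frame: x ahead of the robot, y to its left, z up, the work surface at z = 0. Lengths are in mm, angles in rad, forces in N, time in s.
With the tool pointing down it reaches from about 375 to 975 mm from the base axis. Payload 3.8 kg.
Tool frame: the origin (TCP) lies midway between the tips of the shut fingers; the grasp point (between the pads) lies 19 mm behind it; z points along the fingers, y is the direction in which the jaws open and shut (so a half turn about z gives the same grasp; the last joint's range is limited). The gripper opens to 88 mm and grips with 3 to 60 N. Pads are 18 mm wide; open, the fingers measure 123 mm over their backs; the gripper's body (75 mm by 187 mm) begins 45 mm behind the grasp point.
Start: joints at [1.177, 0.264, 1.604, -0, 1.274, -0.037], TCP at [235.76, 632.483, 216.206] pointing down, gripper open.
Joint ranges: [-2.63, 2.63], [-0.94, 2.18], [0.31, 2.57], [-1.31, 4.45], [0, 2.66], [-2.55, 2.55]. Speed limits (rad/s): [2.57, 2.57, 3.14, 3.14, 3.14, 3.14].

### API

Orientations are given as a rotation vector (axis times angle).
In Python, from plant import robot gives the robot as it stands. The module is installed in compiled form; this text tells all that it offers. Calls block until the motion is done:
- robot.move_pose(position, orientation): joint-space move of the TCP to a pose.
- robot.servo_line(position, v=150, attitude=None, max_force=None): straight line of the TCP; attitude=None keeps the orientation; v is the mean speed in mm/s. With max_force (N) it stops when the force on the tool has changed by that much, and returns True; else False.
- robot.goto_joints(angles): joint-space move.
- robot.gripper_to(opening, grasp_force=None): opening from 0.0 (shut) to 1.0 (fully open); grasp_force is the grip in N (None keeps the last); returns when the fingers have stopped.
- robot.sleep(seconds).
- robot.inverse_kinematics(position, orientation): joint angles nearest the present ones, or None.
- robot.read_state(): the state.
- robot.snapshot(name): name is "scene" or "top" or "wrist"; returns (picture, depth): 384x512x3 uint8, red, green, blue; 384x512 float32, mm along the optical axis (not along the pixel's ray), 0 where there is no reading.
- robot.camera_params(name): a dict with "K" (3x3 intrinsics, pixels), "eye" and "attitude" of the camera in the world. Camera axes: x right, y down, z forward; pixel columns grow to the right and rows downward; lengths in mm; the calibration is good to about 2 mm. A picture is of the moment at which its call begins: read the wrist's pose just before it. camera_params takes no time and is no camera call; for the wrist camera it gives the pose at the moment of the call.
A pose or a line that the arm cannot do raises robot.PlanningError and nothing moves.
- robot.finish_job(): hands the job in, once; it reports no verdict.
Trained networks look in the newest picture that a camera, given by its name, has taken for a name from the list of things; names that differ only in an ending like _2 or _b are one class to them, and where a whole thing is asked for, a point or a joint stands for the part that bears it (a point fixed in the world has none). Each returns a list of dicts, best first, with "p" (0 to 1); they miss things now and then, are a little off and sometimes report something else, mostly with a low value. They report only what shows in the picture. A call takes as long as a camera call. They do not tell look-alikes from the thing itself.
- robot.spot_in(camera, query): "rect" ([left, top, right, bottom] in pixels, round what is visible of it).
- robot.trace(camera, query): "pixels" (384x512 bool, what is visible of it) and "rect" ([left, top, right, bottom] in pixels, round what is visible of it).
The state is a dict: "clock": time; "joint_pos": joint angles; "dq": joint speeds; "joint_torque": joint torques, N m; "eef_pos": TCP position; "tcp_rot": TCP orientation; "force": force on the tool from outside, world axes, zero at the start; "torque": the same for the moment, N m; "grip_width": opening from 0.0 (shut) to 1.0 (fully open).
Only numpy, scipy, OpenCV 4.12 (cv2) and the standard library are available. Lean on these libraries where they do the work, as an engineer would, in place of code of your own. Each camera call takes 0.05 s, during which the arm holds its last target.

### The job

Two bottles are missing from the round steel tub. Take the two small amber bottles with the tall narrow caps that stand on the bench among the other amber bottles, and stand one in each of the two empty places in the tub, so that they complete its hexagonal pattern, both upright on the tub's floor. Do not knock these two bottles over on the way.

Things in the scene. Friction and masses are not known exactly. Their poses are not given: they have to be found in the camera images.
- bottle_a_center (a point): Small loose amber bottle, about 70 g, upright on the bench. Round body 34 mm in diameter, 46 mm tall, shoulder tapering up to 54 mm, then a rigid black cap 16 mm in diameter from 54 to 94 mm above the underside: the part to hold. Point: on its axis, 47 mm above the underside; z up.
- bottle_b_center (a point): The second bottle, identical to the other (sizes and point as there). The bystanders, also amber with black caps, have short, wide caps: a squat jar, a wide bottle, a slim tall bottle, up to 96 mm tall.
- place_a (a point): Empty place in a fixed round steel tub, marked by a dark disc 33 mm across. Tub: 148 mm outside diameter, wall 3 mm thick, 30 mm high above the bench, floor 4 mm thick. Point: centre of the place on the inner floor; z up, x along the line through both empty places.
- place_b (a point): The other empty place, point and axes as there. The tub has seven places in a hexagon, one in the middle and six around, neighbours 46 mm apart; five hold loose bottles of the same kind. The two empty ones lie opposite each other, 46 mm either side of the tub's centre.
Not all that is in view belongs to the job. Leave any green look-alike of the part that bears bottle_b_center alone. Leave any purple look-alike of the part that bears bottle_a_center alone.

How it is judged (in metres and radians):
At the end, for the whole second after the job is handed in: Each of the two empty places holds one of the two bottles with tall narrow caps (either in either place), its axis within 15 mm of the centre of the place, upright within 10 degrees, its underside on the tub's floor (within 6 mm), released ((((horizontal distance between bottle_a_center and place_a below 0.015 m and z of bottle_a_center in the frame of place_a between 0.04 and 0.053 m and angle between bottle_a_center's own z axis and vertical below 0.175 rad) and (horizontal distance between bottle_b_center and place_b below 0.015 m and z of bottle_b_center in the frame of place_b between 0.04 and 0.053 m and angle between bottle_b_center's own z axis and vertical below 0.175 rad)) or ((horizontal distance between bottle_a_center and place_b below 0.015 m and z of bottle_a_center in the frame of place_b between 0.04 and 0.053 m and angle between bottle_a_center's own z axis and vertical below 0.175 rad) and (horizontal distance between bottle_b_center and place_a below 0.015 m and z of bottle_b_center in the frame of place_a between 0.04 and 0.053 m and angle between bottle_b_center's own z axis and vertical below 0.175 rad)))); the robot touches nothing.
It fails at once if one of the two bottles is knocked over (tilted by more than 57 degrees) (angle between any of bottle_a_center, bottle_b_center's own z axis and vertical above 1 rad).
It also fails if it takes over 64 s, if anything falls off the work surface, if the arm or the gripper's body presses on something with over 40 N, if the wrist force passes 120 N, or if a joint passes its speed limit or range.

## Working session

There is one attempt and no reset: what is moved stays moved. The work goes in short steps, each a Python script; the robot and the scene stay as the last script left them, time stands still between calls to the robot, and variables do not carry over. Pictures are saved under pics/ and viewed, and the job is handed in when it is done.

```bash
mkdir -p pics
cat > h.py <<'E'
import numpy as np, cv2
from scipy.spatial.transform import Rotation as R
from plant import robot
def save(n,im,s=1.5):
    cv2.imwrite('pics/'+n,cv2.resize(im[:,:,::-1],None,fx=s,fy=s,interpolation=cv2.INTER_CUBIC))
def rot(a):
    a=np.array(a,float)
    return a if a.shape==(3,3) else R.from_rotvec(a).as_matrix()
def cloud(c,d):
    K=np.array(c['K']);v,u=np.indices(d.shape)
    p=np.stack([(u-K[0,2])/K[0,0]*d,(v-K[1,2])/K[1,1]*d,d],-1)
    return p@rot(c['attitude']).T+np.array(c['eye'])
E
python3 - <<'E'
from h import *
for n in('top','scene','wrist'):
    c=robot.camera_params(n);im,d=robot.snapshot(n);save(n+'1.png',im)
    np.savez(n+'1.npz',im=im,d=d,**c);print(n,c)
    for q in('bottle_a_center','place_a'):
        print(q,[(np.round(r['rect']).tolist(),round(r['p'],2)) for r in robot.spot_in(n,q)])
s=robot.read_state();print(s)
E
```

```text
top {'K': array([[367.13156303,   0.        , 257.97211586],
       [  0.        , 367.13156303, 191.08032872],
       [  0.        ,   0.        ,   1.        ]]), 'eye': array([549.27744658,  83.96613926, 775.67695751]), 'attitude': array([ 2.20359322, -2.22125981,  0.03156204])}
bottle_a_center [([260.0, 121.0, 277.0, 140.0], 0.56), ([230.0, 156.0, 247.0, 168.0], 0.55)]
place_a [([313.0, 147.0, 385.0, 218.0], 0.75)]
scene {'K': array([[371.15291025,   0.        , 257.6892438 ],
       [  0.        , 371.15291025, 199.63638818],
       [  0.        ,   0.        ,   1.        ]]), 'eye': array([974.25072467, 346.30806057, 670.46877846]), 'attitude': array([-1.20838347, -2.41750691,  0.83050702])}
bottle_a_center [([208.0, 213.0, 231.0, 247.0], 0.87), ([252.0, 203.0, 273.0, 239.0], 0.67)]
place_a [([166.0, 147.0, 227.0, 199.0], 0.92)]
wrist {'K': array([[321.48637632,   0.        , 257.33545532],
       [  0.        , 321.48637632, 196.25328812],
       [  0.        ,   0.        ,   1.        ]]), 'eye': array([158.24290834, 661.09681199, 383.06259485]), 'attitude': array([2.3532895 , 1.63483198, 0.26497489])}
bottle_a_center []
place_a []
{'clock': 0.45, 'joint_pos': array([ 1.17711999e+00,  2.63960585e-01,  1.60410871e+00,  1.24542240e-05,
        1.27367643e+00, -3.68811568e-02]), 'dq': array([-0.00105051, -0.00150863, -0.00122661, -0.00079395,  0.00162349,
        0.00207017]), 'joint_torque': array([-5.76118819e-04, -5.01333261e+01, -3.56689489e+01,  7.27189681e-02,
        2.09380098e-02, -5.19927551e-05]), 'eef_pos': array([235.72345175, 632.44243061, 216.10604592]), 'tcp_rot': array([-5.57482250e-01, -3.09168875e+00,  2.30907054e-04]), 'force': array([-0.49497378,  0.09880021, -0.00062591]), 'torque': array([0.00632312, 0.04615493, 0.03528751]), 'grip_width': 0.9998157750316319}
```

View pics/top1.png

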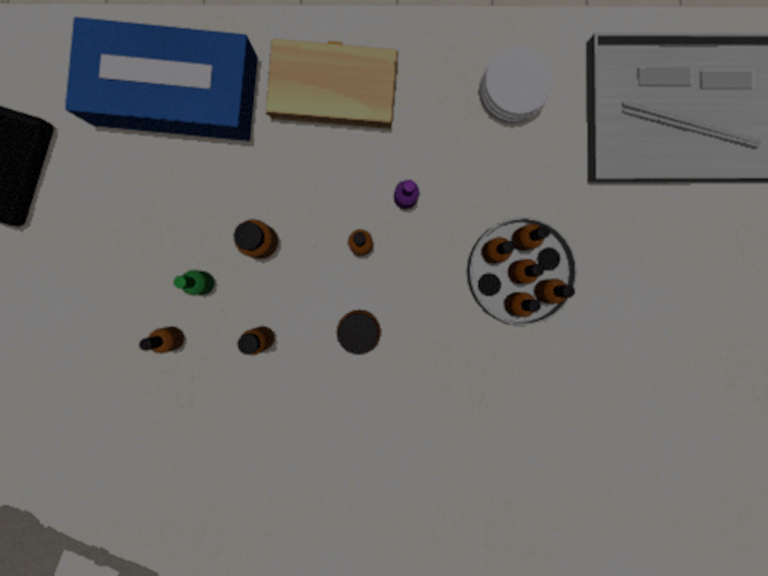

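View pics/scene1.png

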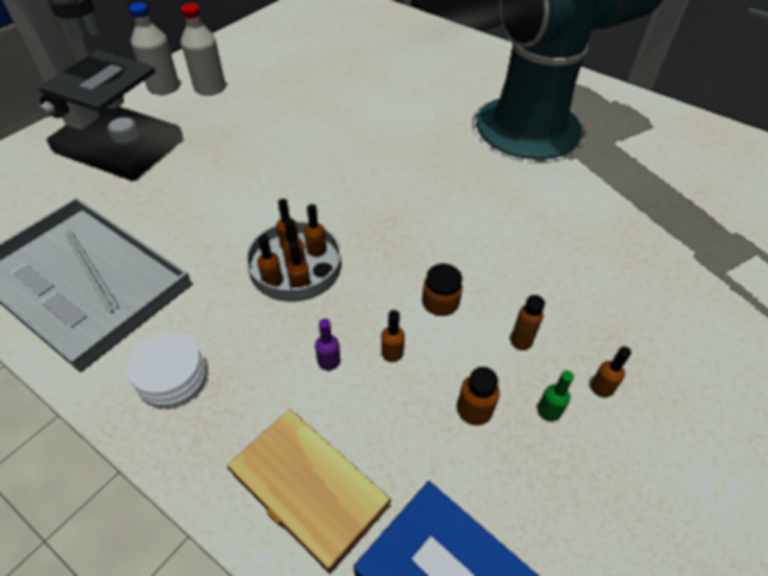

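Run:
```python
import numpy as np,cv2
a=np.load('top1.npz')['im'];b=np.load('scene1.npz')['im']
x=cv2.resize(a[100:230,190:400],None,fx=3.8,fy=3.8,interpolation=2)
cv2.imwrite('pics/topc.png',x[:,:,::-1])
x=cv2.resize(b[120:270,120:320],None,fx=4,fy=4,interpolation=2)
cv2.imwrite('pics/scenec.png',x[:,:,::-1])
```

```text
(no output)
```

View pics/topc.png

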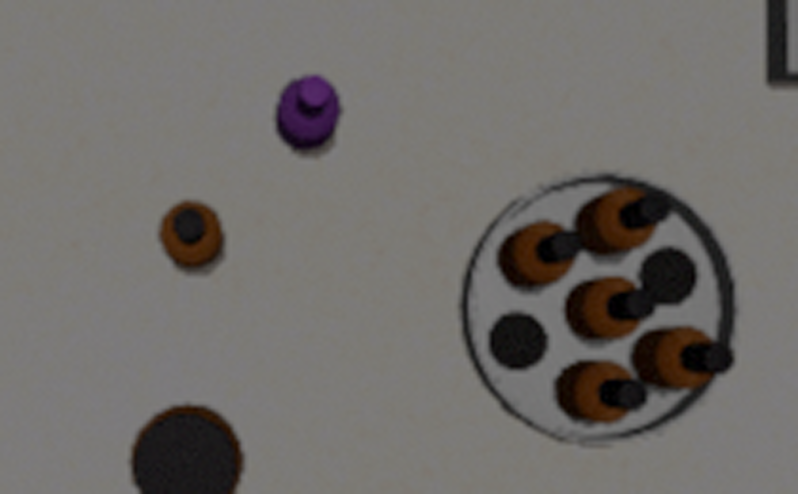

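View pics/scenec.png

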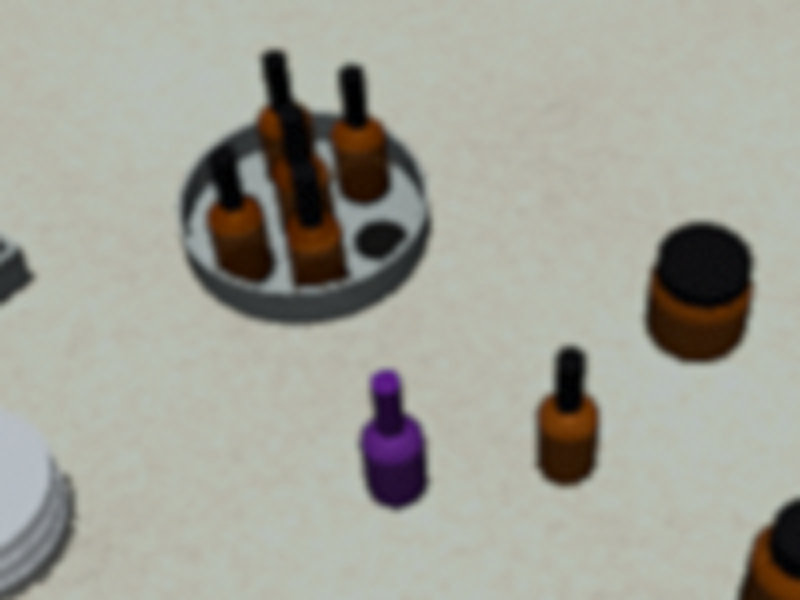

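Both views show two amber bottles with tall narrow caps. In the enlarged top picture one is at (360,241), with its cap at (360,239). The other is at (160,341), with its cap at (150,344). Next to them are:
- a wide bottle at (255,238)
- a slim tall bottle at (255,341) with a wide cap
- a squat jar at (358,331)
- green (195,282) and purple (406,193) look-alikes

The tub's empty discs are at (549,259) and (489,285). Next I'll zoom in on the second bottle and measure.

Run:
```python
from h import *
S={}
for n in('top','scene'):
    z=np.load(n+'1.npz');S[n]=dict(z)
b=S['scene']['im'];a=S['top']['im']
x=np.hstack([cv2.resize(b[190:280,320:430],(440,360)),cv2.resize(a[175:250,85:190],(350,360))[:, :350]])
cv2.imwrite('pics/c2.png',x[:,:,::-1])
c=S['top'];P=cloud(c,c['d']);
s=S['scene'];Q=cloud(s,s['d'])
print('bench z',np.median(P[260:300,150:300,2]),np.median(Q[230:260,150:180,2]))
def comp(P,cx,cy,r,zl,zh):
    m=(np.hypot(P[...,0]-cx,P[...,1]-cy)<r)&(P[...,2]>zl)&(P[...,2]<zh);p=P[m]
    return len(p),(p.mean(0).round(1),p.min(0).round(1),p.max(0).round(1)) if len(p) else None
for nm,(u,v) in dict(b1=(240,159),b2=(101,229),wide=(168,157),slim=(167,228),jar=(239,221),purple=(271,126),green=(121,188)).items():
    p=P[v,u];print(nm,p.round(1))
    for T,t in((P,'top'),(Q,'scn')):
        print('  ',t,'cap',comp(T,p[0],p[1],35,85,105),'shoulder',comp(T,p[0],p[1],35,40,56)[0])
# discs
g=a.mean(2)
for (u,v) in((366,172.5),(326,190)):
    yy,xx=np.indices(g.shape);m=(np.hypot(xx-u,yy-v)<11)&(g<60)&(P[...,2]<15)
    p=P[m];K=c['K'];vv,uu=np.nonzero(m)
    d=np.stack([(uu-K[0,2])/K[0,0],(vv-K[1,2])/K[1,1],np.ones(len(uu))],-1)@rot(c['attitude']).T
    q=c['eye']+d*((4-c['eye'][2])/d[:,2])[:,None]
    print('disc',len(p),p.mean(0),q.mean(0),np.ptp(q,axis=0))
# tub rim in depth
m=(P[...,2]>24)&(P[...,2]<35);m[:,:305]=0;m[:,390:]=0;m[:140]=0;m[222:]=0
p=P[m][:,:2]
for k in range(4):
    A=np.c_[2*p,np.ones(len(p))];sol=np.linalg.lstsq(A,(p**2).sum(1),rcond=None)[0];r=np.sqrt(sol[2]+sol[0]**2+sol[1]**2)
    e=abs(np.hypot(*(p-sol[:2]).T)-r);p=p[e<max(3,np.percentile(e,80))]
print('rim',sol[:2],r,len(p))
```

```text
bench z 0.4088140809214451 0.297971044898361
b1 [612.8 101.1  93.2]
   top cap (59, (array([612.8, 103.8,  94. ]), array([605.4,  97.3,  90.4]), array([620.4, 110.4,  97.2]))) shoulder 152
   scn cap (63, (array([614.2, 104.4,  92.7]), array([605.2,  95. ,  85.9]), array([621.4, 112.1,  96. ]))) shoulder 146
b2 [484.9 359.9  87.6]
   top cap (71, (array([484.6, 365.1,  93.4]), array([478. , 358.6,  85.3]), array([491.2, 373.8,  97. ]))) shoulder 170
   scn cap (72, (array([486.9, 366.4,  92.7]), array([476.7, 358.6,  85.3]), array([493.3, 374.1,  96.7]))) shoulder 179
wide [618.1 236.   84.8]
   top cap (3, (array([616.2, 243.9,  85.6]), array([612.5, 234. ,  85.2]), array([619.8, 256.3,  86.2]))) shoulder 88
   scn cap (0, None) shoulder 147
slim [486.2 236.4  95.1]
   top cap (167, (array([483.9, 240.3,  95.8]), array([471.5, 228.8,  86.1]), array([495.7, 253. ,  99.1]))) shoulder 27
   scn cap (146, (array([486.5, 242.1,  94.8]), array([470.9, 229.5,  85.6]), array([497.2, 253.8,  99. ]))) shoulder 83
jar [494.9 104.9  57.4]
   top cap (0, None) shoulder 56
   scn cap (0, None) sh
[... 167 characters left out ...]
ap (63, (array([679.5,  41.9,  92.8]), array([669.7,  33.7,  85. ]), array([686.4,  49. ,  96.7]))) shoulder 161
green [560.5 320.3  94.3]
   top cap (73, (array([560.5, 323.2,  93. ]), array([553.2, 316.4,  85.8]), array([568.1, 331.7,  97.1]))) shoulder 151
   scn cap (75, (array([562.7, 324.2,  92.7]), array([552. , 316.7,  85. ]), array([568.8, 331.4,  96.9]))) shoulder 184
disc 171 [ 591.55550113 -161.56461291    4.57608338] [ 591.58575016 -161.74942885    4.        ] [29.71016912 29.93430487  0.        ]
disc 174 [555.89730595 -76.97155463   4.58851076] [555.90168126 -77.09520001   4.        ] [29.61334893 29.77310578  0.        ]
rim [ 572.86674287 -117.7208911 ] 71.96980647271111 395
```

View pics/c2.png

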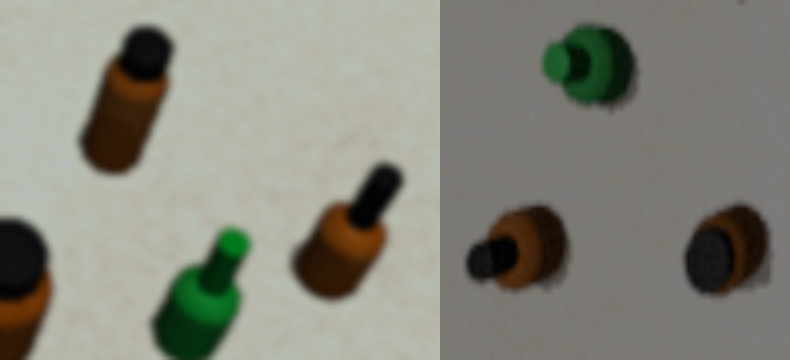

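Crop confirmed: the bottle at scene (385,180) and top (490,255) in this crop has a tall narrow cap about 16 mm across. Its neighbour is the slim bottle, with a 25 mm cap. Targets are b1 (613,104) and b2 (485.5,366). The discs are at (556,-77) and (592,-162), 91.9 mm apart (nominal 92). In the tub I'll set the jaws perpendicular to the line through the two places. First pick is b1.

```bash
cat >> h.py <<'E'
PL=[np.array([556.,-77.1]),np.array([591.7,-161.7])]
B=[np.array([613.4,104.0]),np.array([485.7,365.8])]
e=PL[1]-PL[0];e/=np.linalg.norm(e)
def att(sgn):
    y=sgn*np.array([-e[1],e[0],0]);z=np.array([0,0,-1.]);x=np.cross(y,z)
    return R.from_matrix(np.c_[x,y,z]).as_rotvec()
H=60 # tcp above underside
E
python3 - <<'E'
from h import *
for s in(1,-1):
    for p in B+PL:
        q=robot.inverse_kinematics([*p,190],att(s));print(s,None if q is None else np.round(q,2))
c=np.load('top1.npz');P=cloud(c,c['d'])
m=(np.hypot(P[...,0]-573.5,P[...,1]+119)<100)&(P[...,2]>88)
n,l,st,ce=cv2.connectedComponentsWithStats(m.astype(np.uint8))
mid=(PL[0]+PL[1])/2;f=np.array([-e[1],e[0]])
for i in range(1,n):
    p=P[l==i].mean(0);print(st[i,4],p.round(1),'along/perp',((p[:2]-mid)@e).round(1),((p[:2]-mid)@f).round(1))
E
```

```text
1 [ 0.13  0.18  1.75 -0.    1.21 -0.27]
1 [ 0.6   0.16  1.78 -0.    1.2   0.21]
1 [-0.18  0.07  1.88 -0.    1.19 -0.58]
1 [-0.31  0.17  1.77 -0.    1.2  -0.71]
-1 None
-1 None
-1 None
-1 [-0.31  0.17  1.77 -0.    1.2   2.43]
68 [ 618.6 -123.8   96.9] along/perp 21.5 39.5
64 [601.  -80.5  97.1] along/perp -25.3 40.1
67 [ 572.1 -116.5   97. ] along/perp -3.4 -0.4
70 [ 545.2 -154.5   96.7] along/perp 21.2 -40.0
65 [ 527.9 -112.    97.4] along/perp -24.7 -39.5
```

```bash
cat >> h.py <<'E'
PL=[p-1.0*e for p in PL]
def pick(i):
    p=B[i];robot.gripper_to(0.5,20)
    robot.move_pose([*p,190],att(1))
    robot.servo_line([*p,H],v=90,max_force=12)
    robot.gripper_to(0.0,20)
    print('grip mm',robot.read_state()['grip_width']*88,robot.read_state()['clock'])
E
python3 - <<'E'
from h import *
pick(0)
robot.servo_line([*B[0],H+12],v=60)
im,d=robot.snapshot('wrist');save('w2.png',im,1);im,d=robot.snapshot('scene');save('s2.png',im)
s=robot.read_state();print(s['eef_pos'],s['force'],s['clock'])
E
```

```text
grip mm 15.039768894041096 5.6917
[613.41616958 103.99304109  72.13807482] [-0.4845567  -0.07225799 -0.26583367] 6.1417
```

View pics/s2.png

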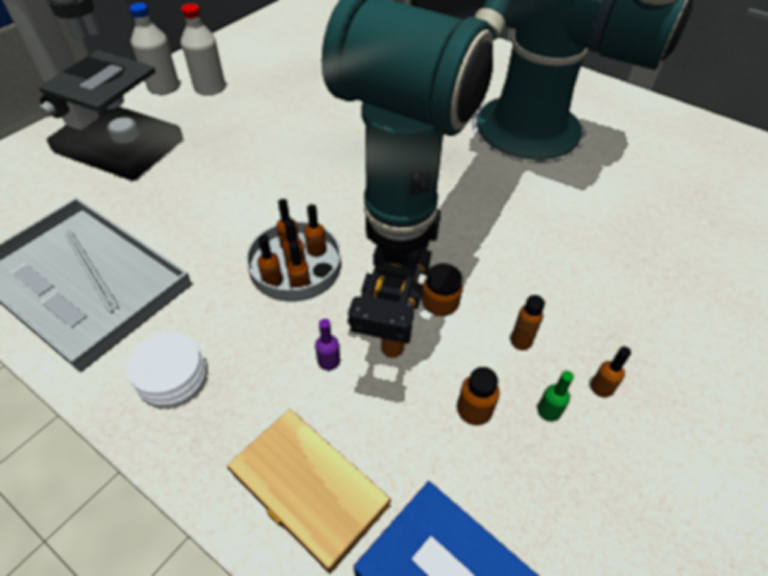

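View pics/w2.png

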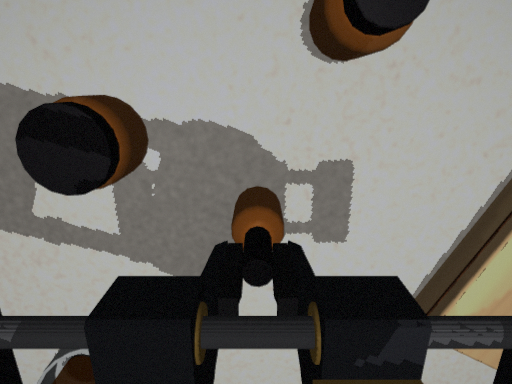

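The wrist view shows the narrow cap centred between the fingers at (258,250), body hanging upright below it. The grip reads 15 mm against a nominal 16 mm. Lifting to check the hold, then carrying it.

Run:
```python
from h import *
robot.servo_line([*B[0],H+60],v=120)
p=PL[1]
robot.servo_line([*p,H+125],v=200)
im,d=robot.snapshot('wrist');save('w3.png',im,1)
c=robot.camera_params('scene')
im,d=robot.snapshot('scene')
save('s3.png',im[80:260,110:340],3.3)
P=cloud(c,d);t=robot.trace('scene','bottle_a_center')
for r in t:
    q=P[r['pixels']];print(round(r['p'],2),r['rect'],np.median(q,0).round(1),q[:,2].min().round(1))
s=robot.read_state();print(s['eef_pos'],s['force'],s['grip_width']*88,s['clock'])
```

```text
0.93 [159.8, 104.8, 180.9, 138.4] [ 597.3 -151.1  161.8] -1.3
0.61 [211.2, 212.7, 230.1, 248.5] [683.9  46.9  48.1] -0.5
[ 591.30295354 -159.77348307  184.68467744] [ 0.5564797   0.91971553 -0.47772126] 15.372274404902207 8.3583
```

View pics/s3.png

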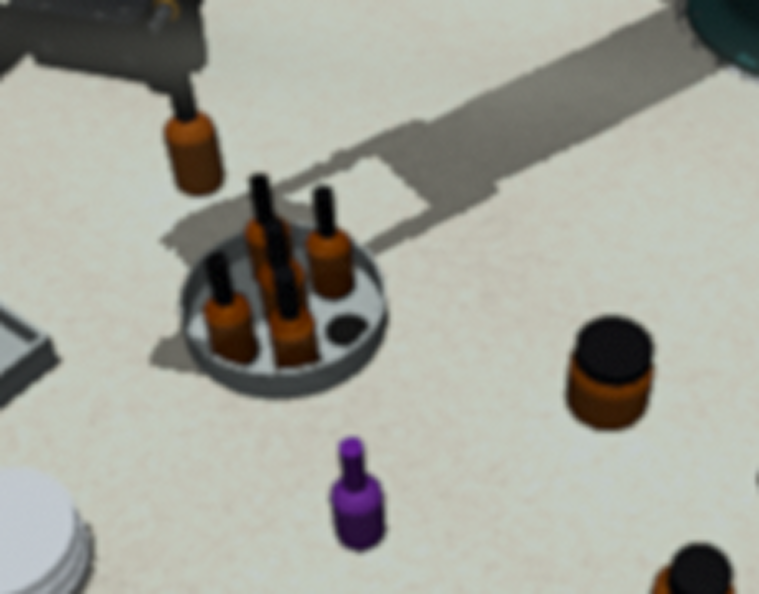

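View pics/w3.png

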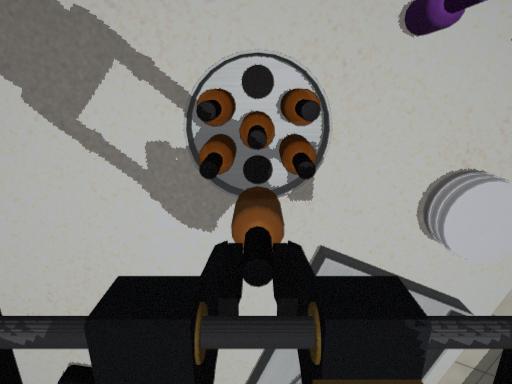

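The bottle hangs upright from the gripper, at (195,150) in the scene crop, and in the wrist picture the empty places line up at x=258. Lowering into the far place.

```bash
cat >> h.py <<'E'
def place(j):
    p=PL[j]
    robot.servo_line([*p,H+40],v=120); robot.sleep(0.1)
    robot.servo_line([*p,H+10],v=60,max_force=12)
    hit=robot.servo_line([*p,H+1],v=25,max_force=4)
    s=robot.read_state();print('hit',hit,s['eef_pos'],s['force'])
    robot.gripper_to(0.36)
    robot.servo_line([*p,H+60],v=80,max_force=10)
    robot.servo_line([*p,H+125],v=200)
    s=robot.read_state();print(s['eef_pos'],s['force'],s['clock'])
E
python3 - <<'E'
from h import *
place(1)
im,d=robot.snapshot('wrist');save('w4.png',im,1)
im,d=robot.snapshot('scene');save('s4.png',im[80:260,110:340],3.3)
E
```

```text
hit True [ 592.27257222 -161.05842957   63.82750585] [-0.45566879  0.17045861  3.74187823]
[ 591.25379769 -160.77485658  184.60036168] [-0.43703306  0.22207779 -0.05555857] 12.0833
```

View pics/w4.png

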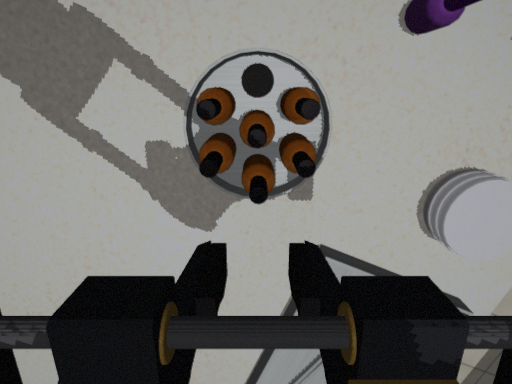

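View pics/s4.png

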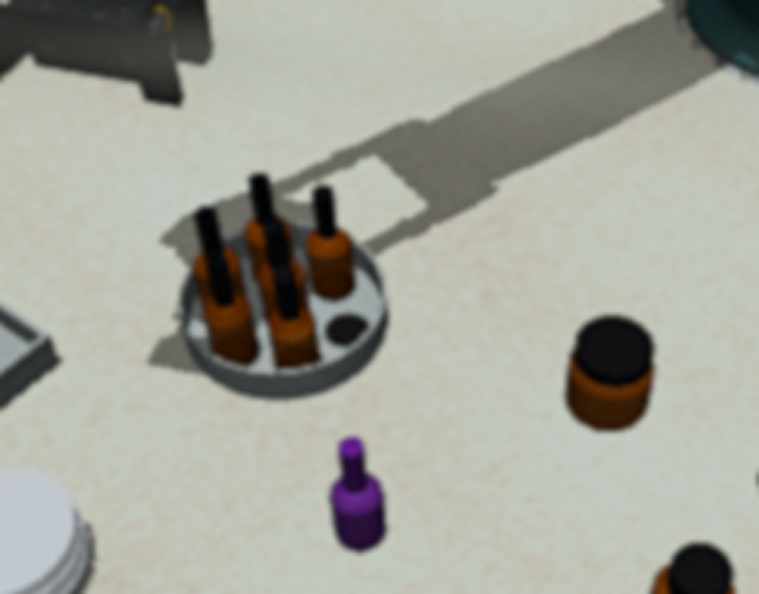

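The far place now holds the first bottle, upright and in line, with its cap at wrist (258,188) in the same pattern as its neighbours. Contact came at TCP z=63.8, which is floor height 4 mm as expected. Next, the second bottle.

Run:
```python
from h import *
pick(1)
robot.servo_line([*B[1],H+130],v=120)
im,d=robot.snapshot('wrist');save('w5.png',im,1)
robot.servo_line([*PL[0],H+125],v=200); robot.sleep(0.2)
im,d=robot.snapshot('scene');save('s5.png',im[60:260,110:340],3)
s=robot.read_state();print(s['eef_pos'],s['grip_width']*88,s['clock'])
```

```text
grip mm 14.74351585661444 16.65
[555.62640851 -75.79980987 185.02718251] 15.415211498442348 20.575
```

View pics/w5.png

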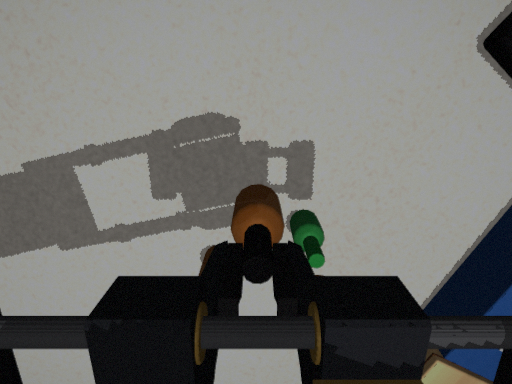

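View pics/s5.png

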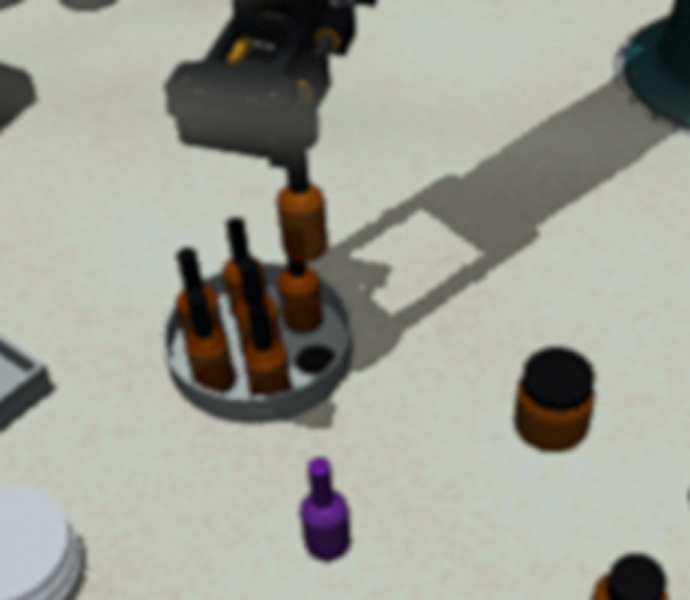

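The second bottle hangs upright, with its cap at wrist (258,250) and its body at scene crop (302,220). Lowering it into the near place.

Run:
```python
from h import *
place(0)
robot.move_pose([540,200,260],att(1))
c=robot.camera_params('top');im,d=robot.snapshot('top');save('t6.png',im[130:235,290:400],5)
P=cloud(c,d);m=(np.hypot(P[...,0]-573.5,P[...,1]+119)<100)&(P[...,2]>88)&(P[...,2]<110)
n,l,st,ce=cv2.connectedComponentsWithStats(m.astype(np.uint8))
mid=(PL[0]+PL[1])/2;f=np.array([-e[1],e[0]])
for i in range(1,n):
    if st[i,4]<20: continue
    p=P[l==i].mean(0);print(st[i,4],p.round(1),P[l==i][:,2].max().round(1),((p[:2]-mid)@e).round(1),((p[:2]-mid)@f).round(1))
im,d=robot.snapshot('scene');save('s6.png',im)
print(robot.read_state()['clock'])
```

```text
hit True [556.46277439 -76.41069529  63.78383651] [-1.19489627 -0.42679697  4.06435601]
[555.46669813 -76.14391019 184.47802231] [-0.19390251 -0.07132626 -0.26689536] 24.3
68 [ 618.5 -123.7   97.3] 100.7 22.3 39.4
63 [601.  -80.6  97.3] 99.8 -24.2 40.1
64 [ 591.6 -159.9   97.1] 100.2 45.3 0.6
65 [ 572.1 -116.5   96.9] 100.4 -2.3 -0.5
63 [555.2 -74.5  97.6] 101.3 -47.6 0.3
68 [ 545.5 -154.3   96.6] 100.1 22.1 -39.7
66 [ 527.9 -111.9   97.1] 100.5 -23.8 -39.4
25.5083
```

View pics/t6.png

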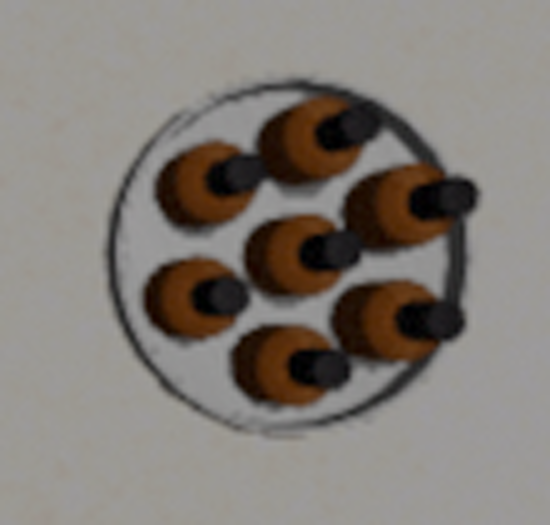

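View pics/s6.png

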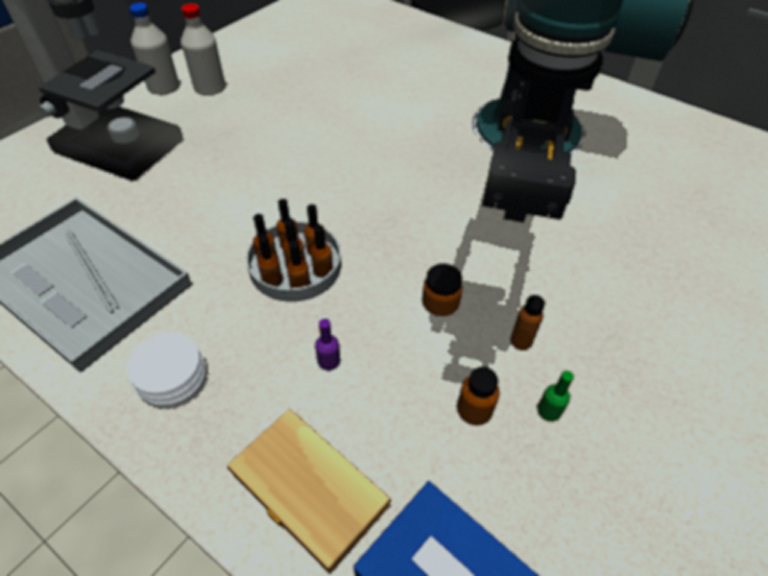

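All seven places are filled: the top crop shows seven caps in a full hexagon, including the new ones at (455,195) and (220,297). They stand at the same height as their neighbours and within about 2 mm of the pattern. Handing in.

```bash
python3 -c "
from h import *
robot.finish_job()"
```

```text
the job is handed in; nothing more can be done
```

Both small amber bottles with tall narrow caps now stand in the tub's two empty places, completing the hexagon. I handed the job in at about 25.5 s of the 64 s allowed; it reports no verdict.

- **Position:** In the last top-camera check, the two caps were 92.9 mm apart (nominal 92) and within about 2 mm of the pattern formed by the other five. They were about 1.5–2.6 mm from the disc centres I first measured; the limit is 15 mm.
- **Height and tilt:** Both caps are level with their neighbours, and both bottles touched down at the tub's floor height (4 mm). They look upright in the top and scene pictures; I did not measure tilt as a number.
- **Rest of the scene:** The bystanders and the green and purple look-alikes look unmoved, and the gripper was well clear of everything at the end.
- **Disagreement between measurements:** The dark discs and the rim/cap measurements put the tub's centre about 2 mm apart, within the camera calibration. I aimed at the midpoint.

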